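Clamp an extension tube in the shed's bench clamp

ROBOT

A 7-joint arm with a two-finger parallel gripper is mounted at the origin on the work surface. World frame = base frame: x ahead of the robot, y to its left, z up, the work surface at z = 0. Lengths are in m, angles in rad, forces in N, time in s.
With the tool pointing down it reaches from about 0.4 to 0.875 m from the base axis. Payload 6.5 kg.
Tool frame: the origin (TCP) lies on the centre line of the jaws, within the pads' length; the fingertips stand 22 mm ahead of it and the grasp point (between the pads) lies 3 mm ahead of it (robot.tips_ahead is the z of the fingertips in the tool frame, in m); z points along the fingers, y is the line along which they close (so a half turn about z gives the same grasp; the last joint's range is limited). The gripper opens to 85 mm and grips with 20 to 120 N. Pads are 22 mm wide; open, the fingers measure 114 mm over their backs; the gripper's body (76 mm by 85 mm) begins 54 mm behind the grasp point. The pads swing forward as they close: fully open they stand 13 mm farther back than shut.
Start: joints at [-1.177, 0.536, -0.004, 1.538, 0.003, 1.067, -0.071], TCP at [0.288, 0.582, 0.253] pointing down, gripper open.
Joint ranges: [-2.7, 2.7], [-0.37, 2.16], [-1.27, 1.26], [0.24, 2.4], [-1.31, 4.45], [0.19, 1.91], [-2.76, 2.76]. Speed limits (rad/s): [2.39, 2.39, 3.14, 3.14, 3.14, 3.14, 3.14].

INTERFACE

Orientations are given as [roll, pitch, yaw] about the fixed x, y, z axes, in that order (R = Rz(yaw) Ry(pitch) Rx(roll)).
In Python, from bench import robot, snapshot, camera_info gives the robot as it stands. The module is installed in compiled form; this text tells all that it offers.
- The arm moves only by the tool apply_moves, never from a script. Its argument "series" is one flat list of numbers, 7 for each row, row after row: the finger opening in mm, from 0 to 85.4, then the shift along the tool's x, y, z in units of 40 mm (1.0 is 40 mm), then the turn, a rotation vector about the tool's x, y, z in units of 10 degrees (1.0 is 10 degrees). In form: [fingers, dx, dy, dz, wx, wy, wz, fingers, dx, dy, dz, wx, wy, wz, ...]. A call has 1 to 8 rows; each row shifts and turns the commanded pose from where the row before left it, along the tool's axes as they then stand; what a row does not reach is not made up. A row lasts 1/8 s, in which the tool goes at most 62.5 mm and 10.7 degrees, less where a joint would pass 70% of its speed; a pose out of reach is approached as far as the arm can. A call is refused whole if a number of a shift passes 1 or a number of a turn 1, either way. A call with a gripper value outside its range is refused whole. The fingers move at their own pace and stop on an object; "grip_force" is the grip in N (left out, the last holds). Time passes only in rows, so rows that do not move let the fingers close. It gives the time, the measured TCP pose, the force, the opening and the grip force at its end, in the units of the state.
- robot.observe(): the state, without advancing time (a new reading comes with each control period).
- snapshot(name): name is "side" or "top"; returns the picture (400x640x3 uint8, blue, green, red); there is no depth.
- camera_info(name): a dict with "fx", "fy", "cx", "cy" (pixels), "cam_to_world" (4x4, takes a point from camera to world coordinates). Camera axes: x right, y down, z forward; pixel columns grow to the right and rows downward; lengths in m; the calibration is good to about 2 mm. A picture is of the moment at which its call begins. camera_info takes no time and is no camera call.
- robot.sign_off(): hands the job in; it is judged then, once.
The state is a dict: "clock": time; "joint_pos": joint angles; "dq": joint speeds; "effort": joint torques, N m; "tool_pos": TCP position; "ee_rot": TCP orientation; "force": force on the tool from outside, world axes, zero at the start; "wrist_torque": the same for the moment, N m; "width": opening from 0.0 (shut) to 1.0 (fully open); "grasp_force": force on a finger pad.
Only numpy, scipy, OpenCV 4.12 (cv2) and the standard library are available. Lean on these libraries where they do the work, as an engineer would, in place of code of your own. Each camera call takes 0.05 s, during which the arm holds its last target. There are 200 camera calls.

TASK

Clamp the tube in the green bench clamp: swing the hinged aluminium half over the tube and press it down gently but firmly until the tube has gone all the way down and you feel it bottom out. Then pull the red-knobbed swing bolt out, swing it up into the slot of the hinged half and let its washer down flat behind the raised lip. Do not force anything, keep the tube where it is along the clamp, and leave the other things alone.

Things in the scene. Friction and masses are not known exactly. Their poses are not given: they have to be found in the camera images.
- clamp: Green tube clamp, fixed to the board. Origin on the board below the tube's axis; x horizontal, from the strap's hinge towards the swing bolt; y along the tube; z up. Foot plate 160 (x) x 70 (y) x 8 mm, its middle at x = 10 mm. Above it all lies within 20 mm of y = 0, save the saddle's two cheeks (44 mm long in y, up to z = 72, x within 23 mm) that hold the tube.
- tube: Steel-coloured tube, 32 mm diameter, 300 mm long, 0.18 kg, loose in the saddle; origin mid-axis, y along it. At first it stands proud on a rubber bed (axis at z = 76 mm). Pressed with over 7 N it yields straight down at steady force by 5 to 11 mm (hidden, differs each time), then bottoms out hard; no spring-back. Seat it with 15 N or more for 0.2 s after it bottoms; over 40 N dents it.
- strap: Hinged aluminium half of the clamp, 26 mm wide (y), 97 mm long, 0.15 kg. Origin on its hinge; axes as the clamp's when level (angle 0). It opens up and back towards the clamp's -x (turning about its -y); starts 1.3 to 1.85 rad open and stays where put. It meets the proud tube near 0.25 rad and ends between -0.1 and 0.1 rad. Flat top face at its z = 22 mm.
- strap_hinge (a point): On the strap's hinge axis, mid width: x = -36, z = 72 mm in the clamp frame. The hinge is stiff: about 0.09 N m.
- strap_crown (a point): Yellow spot on the strap's top face, 36 mm along from the hinge, straight above the tube when closed: pressing down here puts 1 to 1.25 times the force on the tube. Pressing at the fork puts 2.2 to 2.7 times the force on the tube.
- lug_seat (a point): Where the washer's middle belongs: top face of the strap's fork, mid slot, 78 mm along from the hinge (axes of the strap: x to the free end, z out of the top face). The fork's two prongs run from 64 to 96 mm, 8 mm thick, slot 11 mm wide, open at the free end, with a 5 mm high lip at 92 to 97 mm. Can be gripped across its 26 mm width and turns between the fingers as it swings.
- bolt: Swing bolt on a stiff pivot (0.13 N m, stays where put). Origin on the pivot; z along the bolt to its head. Starts leaning 0.75 to 1.15 rad away from the tube (to the clamp's +x, turned about its +y); swings from -0.12 to 1.3 rad, 0 = upright. Its 8 mm shank slides lengthwise in the eye with 2.5 N of drag and stays where put. Forcing it on the strap with over 25 N does harm.
- bolt_pivot (a point): On the bolt's pivot, mid width: x = 42, z = 26 mm in the clamp frame.
- bolt_washer (a point): Centre of the underside of the bolt's washer (20 mm diameter, 4 mm thick). 58 (pushed in) to 88 mm (pulled out, hard stop) from the pivot; starts at 58 to 70 mm. Pull it out to 84 mm or more before swinging it up, to pass over the lip. Seated on the fork it ends 60 to 76 mm from the pivot.
- bolt_knob (a point): Grip point in the bolt's red knob, 30 mm beyond the washer's underside along the bolt. Knob 16 mm square, from 4 to 42 mm beyond the washer's underside; grip it along the clamp's y so that it turns between the fingers. Fingertips lower than 5 mm above the seat would meet the lip.
- seed_box: Closed plastic seed box, green clip-on lid, 128 x 178 x 69 mm. Leave alone.
- padlock: Small steel padlock lying with shackle open, 42 mm wide. Leave alone.
- bamboo_rake: Hand rake, bamboo handle, 290 mm long. Leave alone.
- pots: Two nested white plastic pots, 100 mm across, 100 mm high. Leave alone.
- spanner: Steel spanner, 160 mm long. Leave alone.
- tin: Closed green tin, 66 mm across, 50 mm high. Leave alone.
- clay_pot: Empty clay pot, 92 mm across, 80 mm high. Leave alone.
Things that resemble listed ones, but are neither listed nor needed, are in the scene too. Leave any pink or purple look-alike of the clamp alone.

How it is judged:
By the outcome, as a careful person would: the job done as asked, in the order asked, and still so for the second after the job is handed in, with the robot touching nothing.
It also fails if it takes over 72 s, if anything falls off the work surface, if the arm or the gripper's body presses on something with over 40 N, if the wrist force passes 120 N, or if a joint passes its speed limit or range.

## Working session

There is one attempt and no reset: what is moved stays moved. The work goes in short steps, Python scripts to look and compute and a tool call to move; the robot and the scene stay as the last step left them, time stands still between calls to the robot, and variables do not carry over. Pictures are saved under pics/ and viewed, at most 10 in all, crops included, and the job is handed in when it is done.

Besides the shell and the picture viewer there is one more tool, called after "Call:" as a command line: name --argument value ..., lists and objects as JSON in quotes. apply_moves: Moves the arm, as the interface text tells. Its arguments: {"type":"object","properties":{"series":{"type":"array","items":{"type":"number"}},"grip_force":{"type":"number"}},"required":["series"]}

```bash
mkdir -p pics; ls
python3 - <<'E'
from bench import robot, snapshot, camera_info
import cv2, numpy as np
o=robot.observe(); print({k:np.round(v,3) for k,v in o.items()})
for n in("side","top"):
    im=snapshot(n); cv2.imwrite(f"pics/{n}0.png",im)
    c=camera_info(n); print(n,c["fx"],c["fy"],c["cx"],c["cy"]); print(np.round(c["cam_to_world"],3))
E
```

```text
pics
{'clock': np.float64(0.0), 'joint_pos': array([-1.177,  0.537, -0.004,  1.539,  0.003,  1.067, -0.071]), 'dq': array([-0.001,  0.001,  0.   , -0.   ,  0.   , -0.001, -0.002]), 'effort': array([ 0.0000e+00, -5.8343e+01,  1.0490e+00, -2.5910e+01,  1.2000e-02,
        1.0000e-02, -0.0000e+00]), 'tool_pos': array([0.288, 0.582, 0.252]), 'ee_rot': array([-3.14 ,  0.   ,  2.682]), 'force': array([ 0.416, -0.059, -0.074]), 'wrist_torque': array([-0.035, -0.058, -0.059]), 'grasp_force': np.float64(0.0), 'width': np.float64(1.001)}
side 434.8848367707178 434.8848367707178 326.64744880157787 201.05641218924086
[[ 0.913 -0.256  0.316  0.101]
 [-0.407 -0.563  0.72  -0.971]
 [-0.006 -0.786 -0.618  0.934]
 [ 0.     0.     0.     1.   ]]
top 487.05568827730957 487.05568827730957 322.3830544578578 205.22759455425492
[[-3.00e-03 -9.98e-01  5.70e-02  4.50e-01]
 [-1.00e+00  4.00e-03  1.10e-02 -1.00e-03]
 [-1.10e-02 -5.70e-02 -9.98e-01  1.31e+00]
 [ 0.00e+00  0.00e+00  0.00e+00  1.00e+00]]
```

View pics/side0.png

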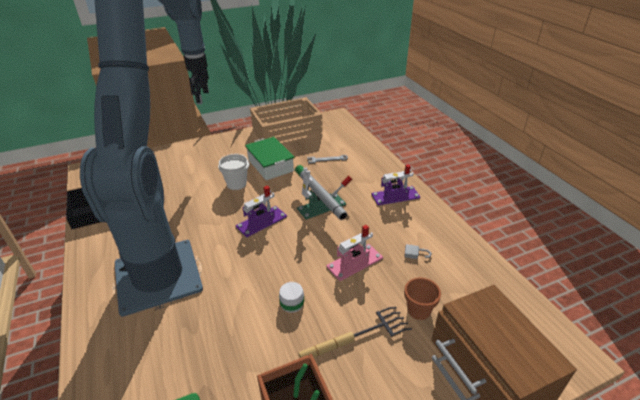

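View pics/top0.png

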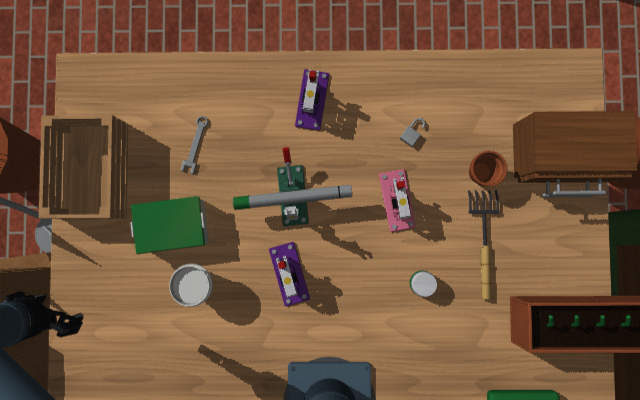

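The green clamp is at top (292,195) and side (322,203). The look-alikes are pink at top (396,200) and purple at (313,100) and (289,273). Only the green one has the tube through it, the strap open and the red knob out, so I'll measure it and confirm in a crop.

```bash
cat > h.py <<'E'
from bench import robot, snapshot, camera_info
import cv2, numpy as np
def ray(n,px):
    c=camera_info(n); T=np.array(c["cam_to_world"]); d=np.array([(px[0]-c["cx"])/c["fx"],(px[1]-c["cy"])/c["fy"],1.])
    return T[:3,3],T[:3,:3]@d
def onz(n,px,z):
    o,d=ray(n,px); return o+d*(z-o[2])/d[2]
def two(p1,p2,n1="top",n2="side"):
    o1,d1=ray(n1,p1);o2,d2=ray(n2,p2)
    s=np.linalg.lstsq(np.c_[d1,-d2],o2-o1,rcond=None)[0]
    a=o1+s[0]*d1;b=o2+s[1]*d2; return (a+b)/2,np.linalg.norm(a-b)
def proj(n,p):
    c=camera_info(n);T=np.linalg.inv(np.array(c["cam_to_world"]));q=T[:3,:3]@p+T[:3,3]
    return np.array([c["fx"]*q[0]/q[2]+c["cx"],c["fy"]*q[1]/q[2]+c["cy"]])
E
python3 - <<'E'
from h import *
t=cv2.imread("pics/top0.png");s=cv2.imread("pics/side0.png")
a=cv2.resize(t[140:240,225:360],None,fx=5.2,fy=5.2,interpolation=cv2.INTER_CUBIC)[:,:]
b=cv2.resize(s[150:230,285:365],None,fx=6.5,fy=6.5,interpolation=cv2.INTER_CUBIC)
cv2.imwrite("pics/cr_top.png",a);cv2.imwrite("pics/cr_side.png",b);print(a.shape,b.shape)
h=cv2.cvtColor(t,cv2.COLOR_BGR2HSV)
m=cv2.inRange(h,(50,60,20),(95,255,120)); m[:,:262]=0;m[:,330:]=0;m[:150]=0;m[240:]=0
m=cv2.morphologyEx(m,cv2.MORPH_OPEN,np.ones((2,2)))
pts=cv2.findNonZero(m); r=cv2.minAreaRect(pts); bx=cv2.boxPoints(r); print(len(pts),r,bx)
for p in bx: print(np.round(onz("top",p,.008),4))
print("c",onz("top",r[0],.008))
for n,im,roi in(("top",t,(140,240,225,360)),("side",s,(150,230,285,365))):
    hh=cv2.cvtColor(im,cv2.COLOR_BGR2HSV); k=cv2.inRange(hh,(0,150,60),(6,255,255))|cv2.inRange(hh,(174,150,60),(180,255,255))
    z=np.zeros_like(k);z[roi[0]:roi[1],roi[2]:roi[3]]=k[roi[0]:roi[1],roi[2]:roi[3]]
    q=cv2.findNonZero(z); print(n,"knob",len(q),cv2.minAreaRect(q))
E
```

```text
(520, 702, 3) (520, 520, 3)
816 ((293.3565979003906, 196.2232666015625), (58.537437438964844, 25.52853775024414), 84.05313110351562) [[277.6286  168.43452]
 [303.01978 165.7896 ]
 [309.0846  224.01201]
 [283.69342 226.65694]]
[0.6242 0.1342 0.008 ]
[0.6311 0.0658 0.008 ]
[0.4744 0.0497 0.008 ]
[0.4676 0.1177 0.008 ]
c [0.54903513 0.09182627 0.008     ]
top knob 91 ((286.0540466308594, 154.32432556152344), (14.79590892791748, 6.247161388397217), 80.53767395019531)
side knob 58 ((352.8293151855469, 203.39608764648438), (55.35371017456055, 9.748612403869629), 74.21924591064453)
```

View pics/cr_top.png

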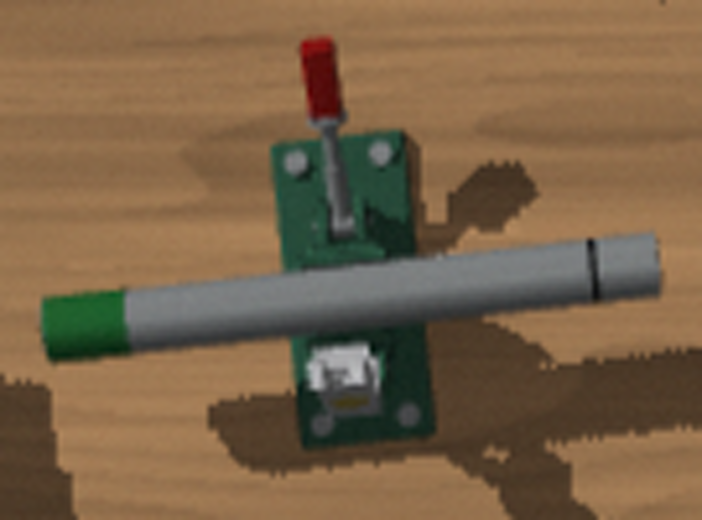

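View pics/cr_side.png

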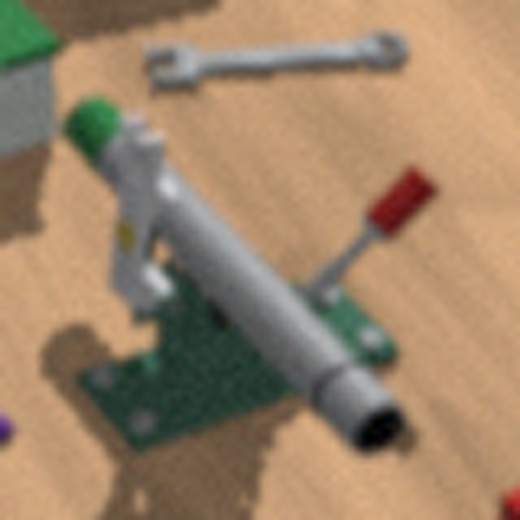

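The crops confirm it: the green clamp has the tube through it, the strap standing open with its yellow spot facing −x at top (292,217), and the red knob leaning to +x at top (286,154) and side (347,181). Next I put these points into the clamp frame.

```bash
cat >> h.py <<'E'
from scipy.spatial.transform import Rotation as Rn
YAW=0.102; C0=np.array([0.5491,0.0918,0])-0.010*np.array([np.cos(YAW),np.sin(YAW),0])
RC=Rn.from_euler("z",YAW).as_matrix()
w2c=lambda p:(np.asarray(p)-C0)@RC
c2w=lambda p:C0+RC@np.asarray(p,float)
RT=Rn.from_euler("xyz",[np.pi,0,YAW+np.pi])
def go(tipc,off=.022):
    "shift/turn in move units to bring the point off ahead of the TCP to clamp point tipc, tool down"
    o=robot.observe();R=Rn.from_euler("xyz",o["ee_rot"])
    rv=(R.inv()*RT).as_rotvec(degrees=True)/10
    d=c2w(tipc)+np.array([0,0,off])-o["tool_pos"]
    print("turn",rv.round(2),"world d mm",(d*1e3).round(1),"shift now-axes",(R.inv().apply(d)/.04).round(2),"final-axes",(RT.inv().apply(d)/.04).round(2))
def st():
    o=robot.observe();print("t",round(float(o["clock"]),2),"tcp clamp mm",(w2c(o["tool_pos"])*1e3).round(1),"F clamp",(o["force"]@RC).round(1),"w",round(float(o["width"])*85.4,1),"g",o["grasp_force"].round(1),"J",o["joint_pos"].round(2))
E
python3 - <<'E'
from h import *
for nm,a,b in(("crown",(292.3,217.3),(304.4,186)),("knob",(286.05,154.3),(346.7,181.2)),("tubeL(+y)",(225+43/5.2,140+328/5.2),None),("tubeR",(225+660/5.2,140+267/5.2),None)):
    if b: p,e=two(a,b)
    else: p,e=onz("top",a,.076),0
    print(nm,p.round(4),"clamp",(w2c(p)*1e3).round(1),e.round(4))
k,_=two((286.05,154.3),(346.7,181.2));k=w2c(k)-[.042,0,.026];print("bolt",np.arctan2(k[0],k[2]),np.hypot(k[0],k[2])-.023)
p,_=two((292.3,217.3),(304.4,186));p=w2c(p)-[-.036,0,.072];print("strap",np.arctan2(p[2],p[0])-np.arctan2(.022,.036),np.hypot(p[0],p[2]))
for a in(1.3,1.5,1.7,1.85):
    for n in("top","side"):print(a,n,proj(n,c2w([-.036+.036*np.cos(a)-.022*np.sin(a),0,.072+.036*np.sin(a)+.022*np.cos(a)])).round(1))
go([-.09,0,.24]);st()
E
```

```text
crown [0.489  0.0872 0.1111] clamp [-50.3   1.5 111.1] 0.0003
knob [0.6514 0.1067 0.0691] clamp [113.3   4.4  69.1] 0.0023Traceback (most recent call last):
  File "<stdin>", line 5, in <module>
AttributeError: 'int' object has no attribute 'round'
```

Run:
```python
from h import *
t=cv2.imread("pics/top0.png")
for a in((225+43/5.2,140+328/5.2),(225+660/5.2,140+267/5.2)):
    p=onz("top",a,.076);print("tube",p.round(4),(w2c(p)*1e3).round(1))
print("proj knob expected", proj("top",c2w([.1133,0,.0691])),proj("side",c2w([.1133,0,.0691])))
# bare-frame check: pivot eye seen at crop (343,228)
print("pivot",(w2c(onz("top",(225+343/5.2,140+226/5.2),.034))*1e3).round(1))
go([-.1,0,.20]);st()
```

```text
tube [0.527 0.24  0.076] [  3.1 149.6  76. ]
tube [ 0.5557 -0.0619  0.076 ] [   0.9 -153.6   76. ]
proj knob expected [287.60027236 154.53471186] [347.71892351 181.82239791]
pivot [42.   1.3 34. ]
turn [-0.01 -0.   -3.22] world d mm [ 151.5 -501.4  -30.5] shift now-axes [-8.95 -9.55  0.78] final-axes [ -2.49 -12.86   0.76]Traceback (most recent call last):
  File "<stdin>", line 8, in <module>
  File "h.py", line 28, in st
    o=robot.observe();print("t",round(float(o["clock"]),2),"tcp clamp mm",(w2c(o["tool_pos"])*1e3).round(1),"F clamp",(o["force"]@RC).round(1),"w",round(float(o["width"])*85.4,1),"g",o["grasp_force"].round(1),"J",o["joint_pos"].round(2))
                                                                                                                                                                                       ^^^^^^^^^^^^^^^^^^^^^^
AttributeError: 'float' object has no attribute 'round'
```

```bash
sed -i 's/YAW=0.102/YAW=0.1/; s/\["grasp_force"\].round(1)/["grasp_force"]/' h.py; sed -i 's/^RC=.*/&\nC0=C0+RC@np.array([.0015,.0015,0])/' h.py; python3 -c "
from h import *
st();go([-.095,0,.2])"
```

```text
t 0.1 tcp clamp mm [-202.1  512.3  252.5] F clamp [1.  0.9 0.7] w 85.4 g 0.0 J [-1.18  0.54 -0.    1.54  0.    1.07 -0.07]
turn [-0.01 -0.   -3.21] world d mm [ 157.7 -499.   -30.5] shift now-axes [-9.07 -9.43  0.78] final-axes [ -2.68 -12.81   0.76]
```

Call:
apply_moves --series '[0,0,0,0,0,0,-0.8,0,0,0,0,0,0,-0.8,0,0,0,0,0,0,-0.8,0,0,0,0,0,0,-0.8,0,-0.2,-1,0,0,0,0,0,-0.2,-1,0,0,0,0,0,-0.2,-1,0,0,0,0,0,-0.2,-1,0,0,0,0]' --grip_force 40

```text
clock: 1.1
tool_pos: [0.3363, 0.4248, 0.2529]
ee_rot: [-3.141, -0.0, -3.043]
force: [1.5, 1.1, 0.1]
width: -0.0
grasp_force: 0.0
```

Call:
apply_moves --series '[0,-0.2,-1,0,0,0,0,0,-0.2,-1,0,0,0,0,0,-0.2,-1,0,0,0,0,0,-0.2,-1,0,0,0,0,0,-0.2,-1,0,0,0,0,0,-0.2,-1,0,0,0,0,0,-0.2,-1,0,0,0,0,0,-0.2,-1,0,0,0,0]'

```text
clock: 2.1
tool_pos: [0.4313, 0.1129, 0.2532]
ee_rot: [-3.142, -0.0, -3.043]
force: [0.7, 0.9, -0.8]
width: 0.001
grasp_force: 0.0
```

```bash
python3 -c "
from h import *
st();go([-.095,0,.135])"
```

```text
t 2.1 tcp clamp mm [-106.6   31.3  253.2] F clamp [ 0.8  0.9 -0.8] w 0.1 g 0.0 J [-0.41  0.19  0.06  2.06 -0.01  0.9   1.33]
turn [-0.   -0.   -0.01] world d mm [ 14.6 -30.  -96.2] shift now-axes [-0.29 -0.78  2.4 ] final-axes [-0.29 -0.78  2.4 ]
```

Call:
apply_moves --series '[0,-0.3,-0.78,0,0,0,0,0,0,0,0.8,0,0,0,0,0,0,0.8,0,0,0,0,0,0,0.8,0,0,0,0,-0.5,0,0,0,0,0,0,-0.3,0,0,0,0,0,0,0,0,0,0,0,0]'

```text
clock: 2.98
tool_pos: [0.479, 0.0877, 0.1576]
ee_rot: [3.142, 0.001, -3.043]
force: [-0.4, 1.3, 0.2]
width: 0.002
grasp_force: 0.0
```

Run:
```python
from h import *
st()
t=snapshot("top");s=snapshot("side")
a=cv2.resize(t[140:240,235:335],None,fx=4,fy=4,interpolation=cv2.INTER_CUBIC)
b=cv2.resize(s[130:230,265:365],None,fx=4,fy=4,interpolation=cv2.INTER_CUBIC)
cv2.imwrite("pics/c2.png",np.hstack([a,b]))
```

```text
t 2.98 tcp clamp mm [-61.7   1.4 157.6] F clamp [-0.3  1.3  0.2] w 0.2 g 0.0 J [-0.33  0.4   0.07  2.04 -0.04  0.7   1.44]
```

View pics/c2.png

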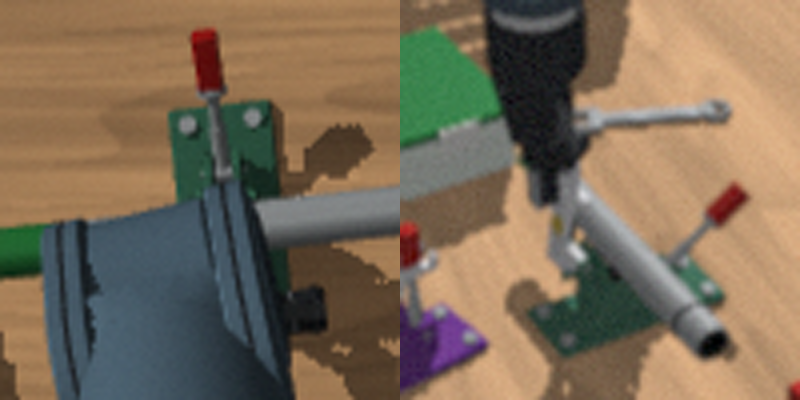

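The picture shows the shut fingers right behind the strap, centred on it, at about (570,190) in the side half. The strap still stands open, so I start pushing.

Call:
apply_moves --series '[0,-0.2,-0.03,0,0,0,0,0,-0.19,0,0,0,0,0,0,-0.16,0,0.03,0,0,0,0,-0.15,0,0.04,0,0,0,0,-0.15,0,0.05,0,0,0,0,-0.15,0,0.06,0,0,0]'

```text
clock: 3.82
tool_pos: [0.5187, 0.0904, 0.15]
ee_rot: [3.142, 0.001, -3.043]
force: [-0.2, 0.7, 2.1]
width: -0.0
grasp_force: 0.9
```

```bash
python3 -c "
from h import *
st()"
```

```text
t 3.83 tcp clamp mm [-21.9   0.2 150. ] F clamp [-0.1  0.7  2.1] w -0.0 g 0.9438572335056961 J [-0.32  0.47  0.07  1.95 -0.05  0.72  1.46]
```

Call:
apply_moves --series '[0,-0.13,0,0.08,0,0,0,0,-0.13,0,0.08,0,0,0,0,-0.12,0,0.09,0,0,0,0,-0.1,0,0.09,0,0,0,0,-0.06,0,0.05,0,0,0,0,0,0,0,0,0,0]'

```text
clock: 4.58
tool_pos: [0.5393, 0.0924, 0.1341]
ee_rot: [-3.141, -0.001, -3.043]
force: [-0.2, 0.3, 0.1]
width: 0.002
grasp_force: 0.0
```

```bash
python3 -c "
from h import *
st()"
```

```text
t 4.58 tcp clamp mm [ -1.2   0.  134.1] F clamp [-0.2  0.3  0.1] w 0.2 g 0.0 J [-0.31  0.53  0.07  1.9  -0.06  0.71  1.47]
```

Call:
apply_moves --series '[0,-0.03,0,0.04,0,0,0,0,0,0,0.04,0,0,0,0,0,0,0.04,0,0,0]'

```text
clock: 4.95
tool_pos: [0.541, 0.0926, 0.1298]
ee_rot: [3.142, 0.001, -3.043]
force: [0.8, 1.0, 1.6]
width: -0.002
grasp_force: 0.5
```

Call:
apply_moves --series '[0,0,0,0.03,0,0,0,0,0,0,0.03,0,0,0]'

```text
clock: 5.2
tool_pos: [0.5408, 0.0926, 0.1273]
ee_rot: [-3.142, 0.0, -3.043]
force: [-0.1, -0.6, 1.0]
width: -0.003
grasp_force: 0.5
```

Call:
apply_moves --series '[0,0,0,0.03,0,0,0,0,0,0,0.03,0,0,0]'

```text
clock: 5.45
tool_pos: [0.5415, 0.0927, 0.1253]
ee_rot: [3.141, 0.002, -3.043]
force: [1.6, 0.3, 5.3]
width: -0.001
grasp_force: 2.3
```

Call:
apply_moves --series '[0,0,0,0.03,0,0,0,0,0,0,0.03,0,0,0]'

```text
clock: 5.7
tool_pos: [0.5426, 0.0928, 0.1234]
ee_rot: [3.141, 0.004, -3.043]
force: [3.3, 0.3, 6.0]
width: -0.002
grasp_force: 2.7
```

Call:
apply_moves --series '[0,0,0,0.03,0,0,0,0,0,0,0.02,0,0,0]'

```text
clock: 5.95
tool_pos: [0.5428, 0.0929, 0.1215]
ee_rot: [3.141, 0.004, -3.043]
force: [3.3, 0.7, 6.2]
width: 0.001
grasp_force: 2.7
```

Call:
apply_moves --series '[0,0,0,0.02,0,0,0,0,0,0,0.02,0,0,0]'

```text
clock: 6.2
tool_pos: [0.543, 0.0929, 0.12]
ee_rot: [3.141, 0.005, -3.043]
force: [4.4, 0.1, 6.5]
width: 0.001
grasp_force: 2.8
```

Call:
apply_moves --series '[0,-0.02,0,0.02,0,0,0,0,-0.02,0,0.02,0,0,0]'

```text
clock: 6.45
tool_pos: [0.544, 0.093, 0.1181]
ee_rot: [3.141, 0.004, -3.043]
force: [2.7, -0.6, 3.9]
width: 0.004
grasp_force: 2.5
```

Call:
apply_moves --series '[0,0,0,0.02,0,0,0,0,0,0,0.02,0,0,0]'

```text
clock: 6.7
tool_pos: [0.5446, 0.0931, 0.1169]
ee_rot: [3.141, 0.005, -3.043]
force: [2.5, -0.7, 7.7]
width: -0.004
grasp_force: 4.1
```

Call:
apply_moves --series '[0,0,0,0.02,0,0,0,0,0,0,0.015,0,0,0]'

```text
clock: 6.95
tool_pos: [0.5448, 0.0931, 0.1165]
ee_rot: [3.141, 0.005, -3.043]
force: [-0.7, -0.7, 20.8]
width: -0.0
grasp_force: 10.6
```

Call:
apply_moves --series '[0,0,0,0.008,0,0,0,0,0,0,0,0,0,0,0,0,0,0,0,0,0,0,0,0,0,0,0,0]'

```text
clock: 7.45
tool_pos: [0.5448, 0.0931, 0.1165]
ee_rot: [3.141, 0.005, -3.043]
force: [-2.1, -0.4, 21.0]
width: -0.001
grasp_force: 10.1
```

Call:
apply_moves --series '[0,0,0,-0.2,0,0,0,30,0,0,-0.8,0,0,0,45,-0.7,0,-0.6,0,0,0,45,-0.7,0,0,0,0,0,45,-0.7,0,0,0,0,0,45,-0.7,0,0,0,0,0]'

```text
clock: 8.2
tool_pos: [0.6538, 0.1038, 0.1774]
ee_rot: [-3.141, -0.002, -3.043]
force: [-0.1, 0.5, -0.7]
width: 0.525
grasp_force: 0.0
```

Run:
```python
from h import *
st();go([.1177,.0015,.0727],.003)
t=snapshot("top");s=snapshot("side")
a=cv2.resize(t[130:230,235:335],None,fx=4,fy=4,interpolation=cv2.INTER_CUBIC)
b=cv2.resize(s[130:230,285:385],None,fx=4,fy=4,interpolation=cv2.INTER_CUBIC)
cv2.imwrite("pics/c3.png",np.hstack([a,b]))
```

```text
t 8.2 tcp clamp mm [113.9  -0.  177.4] F clamp [-0.1  0.5 -0.7] w 44.9 g 0.0 J [-0.28  0.64  0.09  1.57 -0.06  0.94  1.49]
turn [-0.   -0.01 -0.01] world d mm [   3.6    1.9 -101.7] shift now-axes [-0.1   0.04  2.54] final-axes [-0.09  0.04  2.54]
```

View pics/c3.png

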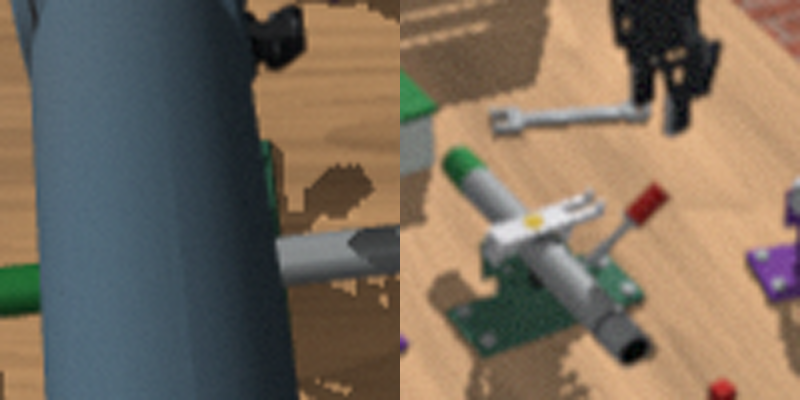

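The strap is down over the tube, with the yellow spot at side crop (533,222) and the fork at (585,205). The knob is still at (648,203), below the open fingers, so I lower and grip.

Call:
apply_moves --series '[45,-0.1,0.03,0.8,0,0,0,45,0,0,0.8,0,0,0,45,0,0,0.6,0,0,0,45,0,0,0.34,0,0,0,10,0,0,0,0,0,0,10,0,0,0,0,0,0,10,0,0,0,0,0,0]' --grip_force 30

```text
clock: 9.18
tool_pos: [0.6578, 0.106, 0.0772]
ee_rot: [3.141, 0.001, -3.042]
force: [-1.8, 1.7, -0.6]
width: 0.179
grasp_force: 32.2
```

Run:
```python
from h import *
st()
s=snapshot("side")
b=cv2.resize(s[130:230,285:385],None,fx=5,fy=5,interpolation=cv2.INTER_CUBIC)
cv2.imwrite("pics/c4.png",b)
```

```text
t 9.18 tcp clamp mm [118.    1.8  77.2] F clamp [-1.6  1.9 -0.6] w 15.3 g 32.187684774398804 J [-0.28  0.77  0.07  1.6  -0.07  0.77  1.5 ]
```

View pics/c4.png

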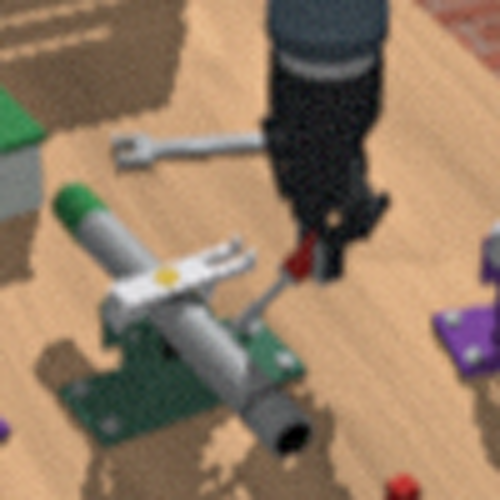

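Grip is on the knob at 15.3 mm, red seen at (300,258) at the fingers, with small forces. I pull it out along the bolt axis.

Call:
apply_moves --series '[10,-0.145,0,-0.09,0,0,0,10,-0.145,0,-0.09,0,0,0,10,-0.145,0,-0.09,0,0,0,10,-0.14,0,-0.09,0,0,0,10,0,0,0,0,0,0]'

```text
clock: 9.85
tool_pos: [0.6817, 0.1082, 0.0916]
ee_rot: [3.141, 0.002, -3.043]
force: [-1.6, 2.3, 2.7]
width: 0.184
grasp_force: 32.6
```

Run:
```python
from h import *
st()
s=snapshot("side")
b=cv2.resize(s[130:230,285:385],None,fx=5,fy=5,interpolation=cv2.INTER_CUBIC)
cv2.imwrite("pics/c5.png",b)
```

```text
t 9.85 tcp clamp mm [142.    1.6  91.6] F clamp [-1.4  2.5  2.7] w 15.7 g 32.6263028383255 J [-0.27  0.79  0.08  1.52 -0.07  0.83  1.5 ]
```

View pics/c5.png

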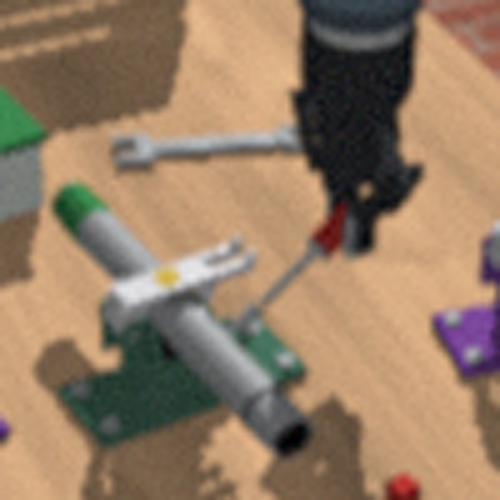

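The shank now shows longer, with the knob at (332,232), and the grip is 118 mm from the pivot. I pull a touch more to feel for the stop.

Call:
apply_moves --series '[10,-0.04,0,-0.025,0,0,0,10,-0.03,0,-0.02,0,0,0]'

```text
clock: 10.15
tool_pos: [0.6824, 0.1082, 0.092]
ee_rot: [3.141, -0.002, -3.043]
force: [-6.0, 2.4, -2.2]
width: 0.186
grasp_force: 32.0
```

Run:
```python
from h import *
st()
```

```text
t 10.15 tcp clamp mm [142.7   1.5  92. ] F clamp [-5.7  3.  -2.2] w 15.9 g 32.02648401260376 J [-0.27  0.79  0.08  1.52 -0.07  0.84  1.5 ]
```

Stop felt: 6 N and no further travel, so the washer is at about 88 mm. Now I swing it up along the arc.

Call:
apply_moves --series '[10,0.22,0.01,-0.22,0,0,0,10,0.22,0,-0.22,0,0,0,10,0.225,0,-0.19,0,0,0,10,0.225,0,-0.19,0,0,0,10,0.256,0,-0.14,0,0,0,10,0.256,0,-0.14,0,0,0,10,0,0,0,0,0,0]'

```text
clock: 11.02
tool_pos: [0.6267, 0.1027, 0.1373]
ee_rot: [3.142, -0.001, -3.043]
force: [0.1, 2.2, 2.6]
width: 0.181
grasp_force: 31.5
```

Run:
```python
from h import *
st()
s=snapshot("side")
b=cv2.resize(s[130:230,285:385],None,fx=5,fy=5,interpolation=cv2.INTER_CUBIC)
cv2.imwrite("pics/c6.png",b)
```

```text
t 11.03 tcp clamp mm [ 86.8   1.6 137.3] F clamp [0.3 2.1 2.6] w 15.5 g 31.50406837463379 J [-0.29  0.65  0.08  1.67 -0.07  0.83  1.49]
```

View pics/c6.png

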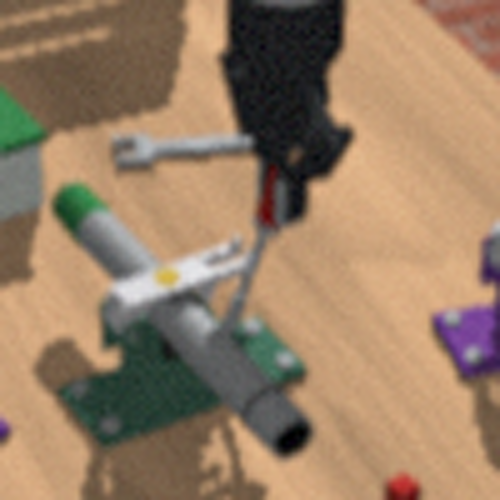

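Swung to about 0.39 rad with washer extended (knob at (272,205)), still short of the fork end at (245,265). I continue.

Call:
apply_moves --series '[10,0.18,0,-0.07,0,0,0,10,0.18,0,-0.06,0,0,0,10,0.18,0,-0.06,0,0,0,10,0,0,0,0,0,0]'

```text
clock: 11.58
tool_pos: [0.605, 0.1005, 0.1442]
ee_rot: [-3.141, -0.001, -3.043]
force: [-0.1, 4.3, -1.1]
width: 0.184
grasp_force: 30.7
```

Call:
apply_moves --series '[10,0.15,0,-0.025,0,0,0,10,0.145,0,-0.02,0,0,0,10,0.145,0,-0.01,0,0,0,10,0.14,0,0,0,0,0,10,0,0,0,0,0,0]'

```text
clock: 12.2
tool_pos: [0.5825, 0.0983, 0.1467]
ee_rot: [-3.142, -0.0, -3.043]
force: [0.5, 3.0, 1.0]
width: 0.181
grasp_force: 30.6
```

Run:
```python
from h import *
st()
s=snapshot("side");t=snapshot("top")
b=cv2.resize(s[130:230,285:385],None,fx=5,fy=5,interpolation=cv2.INTER_CUBIC)
cv2.imwrite("pics/c7.png",b)
```

```text
t 12.2 tcp clamp mm [ 42.4   1.6 146.7] F clamp [0.8 2.9 1. ] w 15.4 g 30.599919855594635 J [-0.3   0.57  0.08  1.78 -0.06  0.79  1.48]
```

View pics/c7.png

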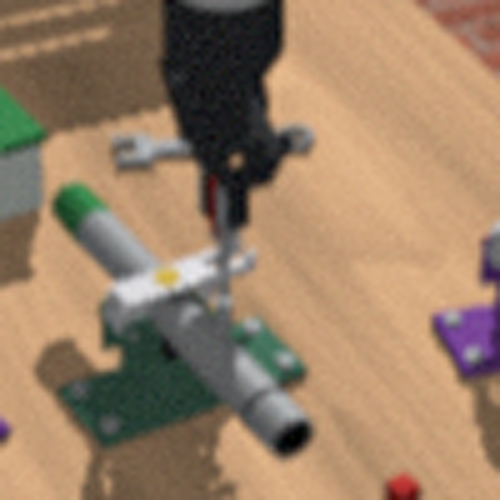

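The bolt stands upright in the slot, with the shank at (228,270), the washer at (228,238) above the fork and inside the lip at (248,258). Now I lower it gently.

Call:
apply_moves --series '[10,0,0.015,0.09,0,0,0,10,0,0,0.09,0,0,0,10,0,0,0.09,0,0,0,10,0,0,0.09,0,0,0]'

```text
clock: 12.8
tool_pos: [0.5827, 0.0986, 0.1315]
ee_rot: [-3.141, -0.001, -3.043]
force: [0.1, 1.4, 1.2]
width: 0.187
grasp_force: 30.8
```

Call:
apply_moves --series '[10,0,0,0.03,0,0,0,10,0,0,0.03,0,0,0]'

```text
clock: 13.05
tool_pos: [0.5827, 0.0986, 0.1294]
ee_rot: [-3.141, -0.001, -3.043]
force: [0.8, -0.9, 1.7]
width: 0.178
grasp_force: 30.8
```

Call:
apply_moves --series '[10,0,0,0.025,0,0,0,10,0,0,0.025,0,0,0]'

```text
clock: 13.3
tool_pos: [0.5828, 0.0987, 0.1278]
ee_rot: [-3.141, -0.0, -3.043]
force: [-1.0, -0.4, 7.9]
width: 0.179
grasp_force: 31.6
```

```bash
python3 -c "
from h import *
st()"
```

```text
t 13.3 tcp clamp mm [ 42.7   2.  127.8] F clamp [-1.  -0.3  7.9] w 15.3 g 31.59253478050232 J [-0.3   0.6   0.08  1.79 -0.06  0.75  1.48]
```

Contact at 7.9 N, within half a millimetre of the predicted seat height. I release and retreat straight up.

Call:
apply_moves --series '[10,0,0,0,0,0,0,45,0,0,-0.01,0,0,0,45,0,0,0,0,0,0,45,0,0,-0.3,0,0,0,45,0,0,-0.8,0,0,0,45,0,0,-1,0,0,0,45,0.6,0.6,-0.6,0,0,0,45,0.8,1,0,0,0,0]'

```text
clock: 14.3
tool_pos: [0.5224, 0.1568, 0.239]
ee_rot: [3.141, 0.006, -3.046]
force: [0.0, 0.4, -0.2]
width: 0.527
grasp_force: 0.0
```

Call:
apply_moves --series '[45,0.8,1,0,0,0,0,45,0.5,1,0,0,0,0,45,0,1,0,0,0,0,45,0,1,0,0,0,0,45,0,1,0,0,0,0]'

```text
clock: 14.92
tool_pos: [0.4493, 0.3523, 0.2369]
ee_rot: [3.141, 0.001, -3.043]
force: [0.5, 0.3, 0.3]
width: 0.527
grasp_force: 0.0
```

Run:
```python
from h import *
st()
s=snapshot("side");t=snapshot("top")
a=cv2.resize(t[150:230,250:330],None,fx=5,fy=5,interpolation=cv2.INTER_CUBIC)
b=cv2.resize(s[150:230,285:365],None,fx=5,fy=5,interpolation=cv2.INTER_CUBIC)
cv2.imwrite("pics/c8.png",np.hstack([a,b]))
for n,p in(("top",[.042,0,.0985]),("top",[.042,0,.138]),("side",[.042,0,.0965]),("side",[.042,0,.1365])):print(n,((proj(n,c2w(p))-([250,150] if n=="top" else [285,150]))*5+([0,0] if n=="top" else [400,0])).round())
```

```text
t 14.93 tcp clamp mm [-64.8 267.7 236.9] F clamp [0.5 0.2 0.3] w 45.0 g 0.0 J [-0.74  0.42  0.    1.77 -0.    0.95  0.93]
top [194. 151.]
top [188. 142.]
side [624. 155.]
side [624. 105.]
```

View pics/c8.png

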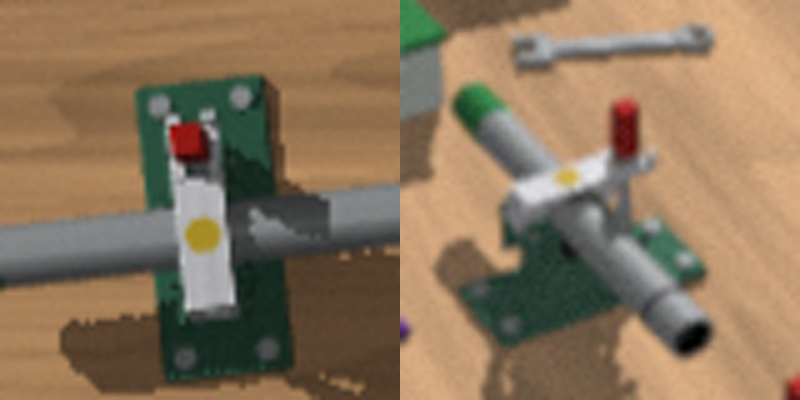

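The knob stands upright at top crop (188,142) and side crop (625,130), matching the predicted seated positions (188,142) and (624,105–155). The washer is down on the fork, inside the lip at (648,160), and the gripper is clear. I hand it in.

```bash
python3 -c "
from bench import robot
print(robot.sign_off())"
```

```text
the job is handed in; nothing more can be done
None
```

The job is handed in, with no verdict returned: the tube bottomed out and was held at about 21 N, the bolt is up in the fork slot with its washer down behind the lip, and it took about 15 s of robot time; I viewed 11 pictures, one over the limit of 10.

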